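Blow down the bench air line

ROBOT

A 6-joint arm with a two-finger parallel gripper is mounted at the origin on the work surface. World frame = base frame: x ahead of the robot, y to its left, z up, the work surface at z = 0. Lengths are in mm, angles in rad, forces in N, time in s.
With the tool pointing down it reaches from about 250 to 850 mm from the base axis. Payload 12.5 kg.
Tool frame: the origin (TCP) lies midway between the tips of the shut fingers; the grasp point (between the pads) lies 19 mm behind it; z points along the fingers, y is the line along which they close (so a half turn about z gives the same grasp; the last joint's range is limited). The gripper opens to 93 mm and grips with 3 to 60 N. Pads are 15 mm wide; open, the fingers measure 128 mm over their backs; the gripper's body (75 mm by 188 mm) begins 65 mm behind the grasp point.
Start: joints at [-0.085, 0.351, 1.652, -0, 1.139, -0.085], TCP at [549.986, 0.027, 218.633] pointing down, gripper open.
Joint ranges: [-2.75, 2.75], [-0.79, 2.1], [0.01, 2.65], [-1.57, 4.71], [0.07, 3.14], [-2.87, 2.87]. Speed limits (rad/s): [2.22, 2.22, 2.79, 3.14, 3.14, 3.14].

INTERFACE

Orientations are given as a rotation vector (axis times angle).
In Python, from plant import manip, camera, camera_model gives the robot as it stands.
- The arm moves only by the tool apply_moves, never from a script. Its argument "plan" is a list of rows, each an object with "claw": the finger opening in mm, from 0 to 93; "dp": the shift along the world's x, y, z in mm, a list of three; "yaw": the turn about the world's z in rad. In form: [{"claw": claw, "dp": [dx, dy, dz], "yaw": yaw}, ...]. A call has 1 to 8 rows; each row shifts and turns the commanded pose from where the row before left it; what a row does not reach is not made up. A row lasts 1/12 s, in which the tool goes at most 41.7 mm and 7.16 degrees, less where a joint would pass 70% of its speed; a pose out of reach is approached as far as the arm can. A call is refused whole if a number of a shift passes 41.7 or a number of a turn 0.125, either way. A call with a gripper value outside its range is refused whole. The fingers move at their own pace and stop on an object; the grip force is fixed at half the most. Time passes only in rows, so rows that do not move let the fingers close. It gives the time, the measured TCP pose, the force, the opening and the grip force at its end, in the units of the state.
- manip.state(): the state, without advancing time (a new reading comes with each control period).
- camera(name): name is "scene" or "side" or "wrist"; returns the picture (480x640x3 uint8, blue, green, red); there is no depth.
- camera_model(name): a dict with "fx", "fy", "cx", "cy" (pixels), "xyz" and "orientation" of the camera in the world; the wrist camera has in their place "T_tool_cam" (4x4, takes a point from camera to tool coordinates, whose origin is the TCP and whose axes are the flange's). Camera axes: x right, y down, z forward; pixel columns grow to the right and rows downward; lengths in mm; the calibration is good to about 2 mm. A picture is of the moment at which its call begins: read the wrist's pose just before it. camera_model takes no time and is no camera call.
- manip.hand_in(): hands the job in; it is judged then, once.
The state is a dict: "clock": time; "qpos": joint angles; "qvel": joint speeds; "joint_torque": joint torques, N m; "position": TCP position; "orientation": TCP orientation; "wrist_force": force on the tool from outside, world axes, zero at the start; "wrist_torque": the same for the moment, N m; "grip_width": finger opening in mm; "grasp_force": force on a finger pad.
Only numpy, scipy, OpenCV 4.12 (cv2) and the standard library are available. Lean on these libraries where they do the work, as an engineer would, in place of code of your own. Each camera call takes 0.05 s, during which the arm holds its last target. There are 200 camera calls.

TASK

Blow down the air line at the finishing bench. First take hold of the spray can that stands in the way of the valve lever and set it down upright in the empty end of the grey tray, without knocking it over; only then flip the steel safety catch up off the lever and right over onto its back stop, and pull the spring-loaded lever round its quarter turn until the valve is fully open. Finish while the gripper is still holding the lever fully open (it springs shut if let go), and leave the tin, the sanding block, the tape roll and the trim part where they are.

Things in the scene. Friction and masses are not known exactly. Their poses are not given: they have to be found in the camera images.
- can_center (a point): Spray can, standing upright on the bench in the quarter circle that the lever sweeps: aluminium body 52 mm in diameter with a grey sleeve, white cap 49 mm in diameter from 117 mm up to the top at 150 mm; about 0.2 kg. This point lies on its axis, half-way up (75 mm above its underside); z along its axis.
- tray: Shallow grey plastic tray fixed on the bench, 260 (x) x 150 (y) x 28 mm high, walls and floor 4 mm. Origin: centre of its underside; x along its length. It may stand to the left or to the right of the valve. The tin stands in its -x end; the +x end is empty.
- tray_space (a point): On the tray's inner floor (4 mm above the bench), the middle of its empty +x end (60 mm from the tray's centre along its x). The can fits there with 40 mm or more to the tray's walls and 65 mm or more to the tin.
- station: Air station fixed on the bench, turned up to 0.3 rad: brass ball valve, pipes, filter. Origin: on the bench under the valve stem; z up, x along the pipe through the valve, away from the robot. A 6 mm foot plate reaches 45 mm either side of the pipe. On the -x side a pipe elbow (top 86 mm high) and catch pot. Pipes and filter, up to 203 mm high, fill x 0.02 to 0.12 m, y -0.29 to 0.03 m.
- valve_stem (a point): The lever's pivot, a vertical axis: on the valve stem at the lever's mid-thickness, 122 mm above the bench. Axes as the station's. The closed lever points along +y, square to the pipe; the open lever points along -x, in line with the pipe and above the elbow.
- lever (a joint): Turn of the valve lever about the vertical through valve_stem, rad: 0 closed, growing counter-clockwise seen from above, 1.571 at the open stop. A return spring always pushes it shut: about 4 N at lever_grip when closed, 9 N when open. While the catch is down it has only about 0.05 rad of play (a little more if forced).
- lever_grip (a point): Middle of the lever's black sleeve, 130 mm from the stem axis, 122 mm above the bench; moves with the lever, its y points outward along the lever. The sleeve is 76 mm long, 24 mm wide (tangentially) and 14 mm high, its end 168 mm from the stem; between stem and sleeve the lever is a bare steel bar 20 mm wide, 6 mm thick.
- catch (a joint): Angle of the steel safety catch about its level hinge, rad: 0 down (its strap lies level over the stem and its two cheeks straddle the lever bar 36 to 58 mm from the stem), 1.571 standing straight up, 2.1 flipped over on its back stop. No spring: let go below about 1.4 it falls back down, above about 1.75 it drops onto the back stop.
- catch_hinge (a point): The catch's hinge axis, parallel to valve_stem's x, 141 mm above the bench, 38 mm from the stem on the -y side. Fixed; same axes as valve_stem.
- catch_bar (a point): Middle of the catch's lifting bar, a dark round cross bar 12 mm in diameter, 36 mm long (along its x and the hinge), at the catch's free end 114 mm from the hinge; when down, 141 mm above the bench and 76 mm from the stem along +y. It projects past the 20 mm strap: pinch it across its two ends and swing it over about the hinge; it turns between the fingertips.
- tin: Bystander: round filler tin 72 mm in diameter, 72 mm high, 0.5 kg, standing in the tray's -x end. Origin: centre of its underside.
- block: Bystander: black hand-sanding block, 68 x 124 x 28 mm, lying on the bench. Origin: centre of its underside.
- tape: Bystander: roll of masking tape, 104 mm in diameter, 24 mm high, lying flat on the bench. Origin: centre of its underside.
- trim: Bystander: grey moulded trim part, about 260 x 135 x 50 mm, lying on the bench on the other side of the valve from the tray. Origin: centre of its underside.
Things that resemble listed ones, but are neither listed nor needed, are in the scene too. Of the things that look like the part that bears can_center, take the one that is farthest to the robot's left at the start.

How it is judged:
By the outcome, as a careful person would: the job done as asked, in the order asked, and still so for the second after the job is handed in, while the arm keeps its last pose, push and grip.
It also fails if it takes over 72 s, if anything falls off the work surface, if the arm or the gripper's body presses on something with over 40 N, if the wrist force passes 120 N, or if a joint passes its speed limit or range.

## Working session

There is one attempt and no reset: what is moved stays moved. The work goes in short steps, Python scripts to look and compute and a tool call to move; the robot and the scene stay as the last step left them, time stands still between calls to the robot, and variables do not carry over. Pictures are saved under pics/ and viewed, at most 10 in all, crops included, and the job is handed in when it is done.

Besides the shell and the picture viewer there is one more tool, called after "Emit:" as name(argument=value, ...) on one line, values as JSON. apply_moves: Moves the arm, as the interface text tells. Its arguments: {"type":"object","properties":{"plan":{"type":"array"}},"required":["plan"]}

```bash
ls; mkdir -p pics
python3 - <<'E'
from plant import manip,camera,camera_model
import cv2,json
for n in ["scene","side","wrist"]:
    cv2.imwrite(f"pics/{n}0.png",camera(n)); print(n,camera_model(n))
print(manip.state())
E
```

```text
pics
scene {'fx': 616.024939887659, 'fy': 616.024939887659, 'cx': 320.9150590038667, 'cy': 243.9371163144515, 'xyz': array([1391.75576419,  205.67258768, 1094.07536459]), 'orientation': array([-1.59597101, -2.02553618,  0.75455111])}
side {'fx': 541.7718727411615, 'fy': 541.7718727411615, 'cx': 324.5971631758861, 'cy': 239.09947873501102, 'xyz': array([   77.97627719, -1046.65279637,   760.88684225]), 'orientation': array([-2.03377542,  0.45293362, -0.23442328])}
wrist {'fx': 359.1565745394809, 'fy': 359.1565745394809, 'cx': 322.72659646861734, 'cy': 239.30786569651556, 'T_tool_cam': array([[-2.32374727e-04, -9.65626447e-01, -2.59933668e-01,
         7.08228613e+01],
       [ 9.99999720e-01, -3.93322689e-05, -7.47861500e-04,
         6.35951418e-02],
       [ 7.11931062e-04, -2.59933769e-01,  9.65626185e-01,
        -1.65281505e+02],
       [ 0.00000000e+00,  0.00000000e+00,  0.00000000e+00,
         1.00000000e+00]])}
{'clock': 0.15, 'qpos': array([-8.45728608e-02,  3.51097882e-01,  1.65227137e+00,  9.49527523e-06,
        1.13908362e+00, -8.45891824e-02]), 'qvel': array([ 0.00143943, -0.00231761, -0.00278301,  0.00231469,  0.00183216,
        0.00082642]), 'joint_torque': array([ 9.91285888e-04, -4.97462654e+01, -2.85344088e+01,  6.99646957e-02,
        2.45898723e-02, -7.18797719e-05]), 'position': array([5.49740685e+02, 6.48875909e-02, 2.18235255e+02]), 'orientation': array([-2.22095884e+00, -2.22098625e+00,  8.60798292e-04]), 'wrist_force': array([ 0.60037924,  0.98585271, -0.39599222]), 'wrist_torque': array([-0.02887925,  0.01219701, -0.03737398]), 'grasp_force': 0.0, 'grip_width': 93.17074581562781}
```

View pics/scene0.png

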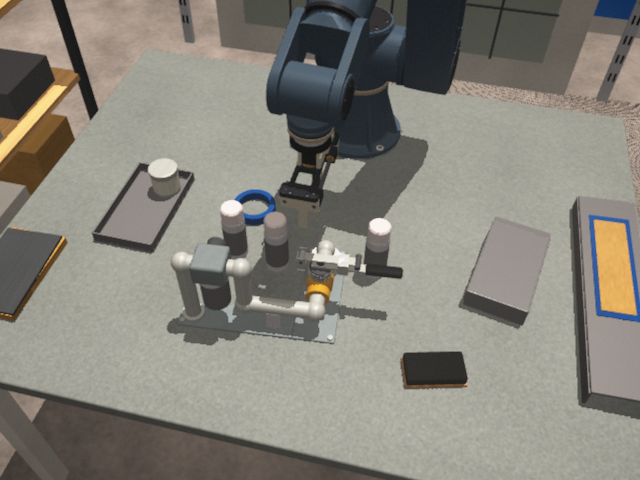

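View pics/side0.png

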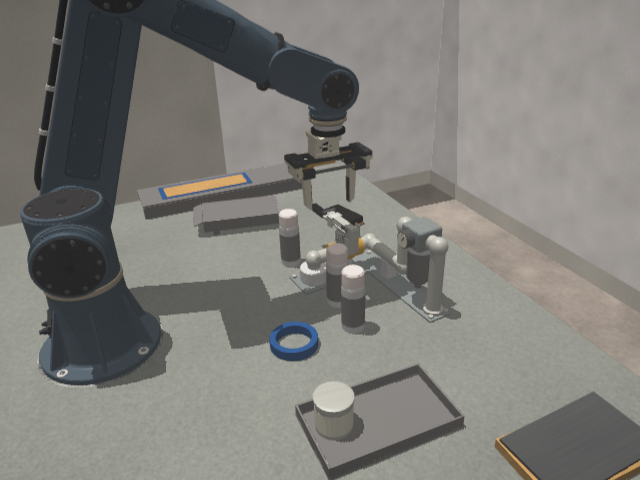

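The scene camera looks back at the robot, so image right is the robot's left. Cans that could be meant are at scene pixels (232,228), (276,240) and (379,240). The one at (379,240) is farthest to the robot's left and stands in the lever's sweep. The tray is at (145,205), with the tin at its far end. The lever sleeve is at (383,271). I'll check these in close crops.

```bash
python3 - <<'E'
import cv2,numpy as np
s=cv2.imread("pics/scene0.png")
cv2.imwrite("pics/c1.png",cv2.resize(s[205:325,280:420],None,fx=5,fy=5,interpolation=cv2.INTER_CUBIC)[:600])
a=cv2.resize(s[150:255,85:205],None,fx=4,fy=4,interpolation=cv2.INTER_CUBIC)
cv2.imwrite("pics/c2.png",a)
E
cat > h.py <<'E'
import numpy as np,cv2
from scipy.spatial.transform import Rotation as R
from plant import manip,camera,camera_model
def cam(n,st=None):
    m=camera_model(n)
    if n=="wrist":
        st=st or manip.state(); T=np.eye(4);T[:3,:3]=R.from_rotvec(st["orientation"]).as_matrix();T[:3,3]=st["position"]
        T=T@m["T_tool_cam"]; return m,T[:3,:3],T[:3,3]
    return m,R.from_rotvec(m["orientation"]).as_matrix(),np.array(m["xyz"])
def at_z(n,u,v,z,st=None):
    m,A,o=cam(n,st); d=A@np.array([(u-m["cx"])/m["fx"],(v-m["cy"])/m["fy"],1]); return o+d*(z-o[2])/d[2]
def proj(n,p,st=None):
    m,A,o=cam(n,st); q=A.T@(np.array(p)-o); return np.array([m["cx"]+m["fx"]*q[0]/q[2],m["cy"]+m["fy"]*q[1]/q[2]])
E
```

```text
(no output)
```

View pics/c1.png

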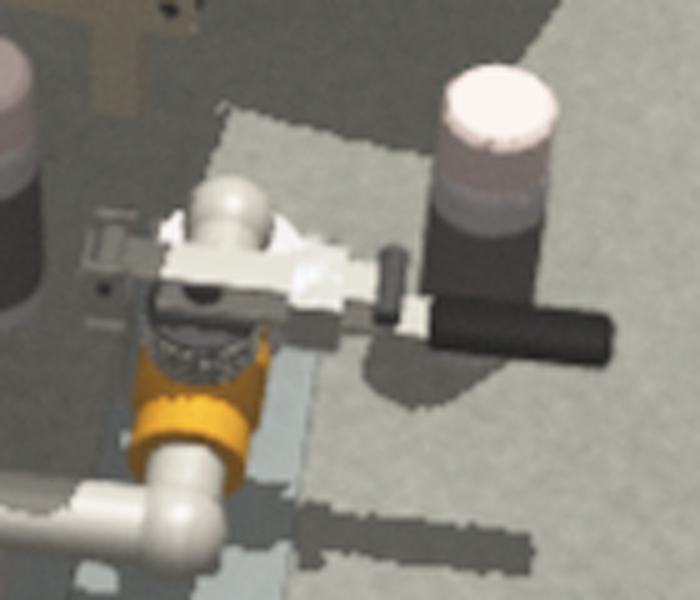

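View pics/c2.png

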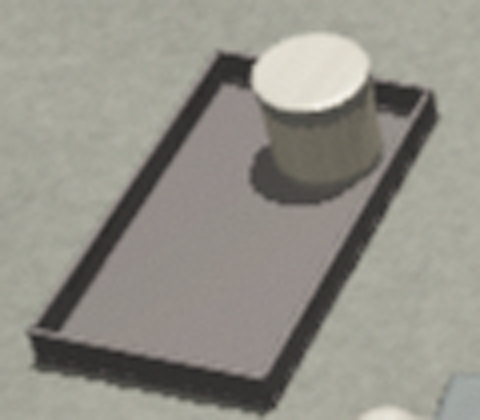

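View pics/wrist0.png

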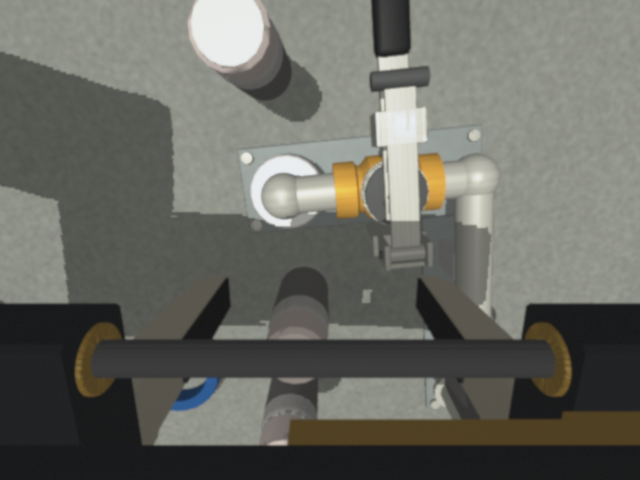

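The crops show these points:
- **Can:** the left can's white cap has its top centre at scene (380,226) and wrist (229,28). It has a grey sleeve and stands on the lever's sweep side.
- **Catch bar:** its centre is at scene (358,261.6) and wrist (400,77.5). The hinge is at wrist (406,254).
- **Sleeve:** its end is at scene (402,272.5).
- **Tray:** the rim corners are at scene (140,164), (193,173), (93,232.5) and (152.5,246).

Run:
```python
from h import *
np.set_printoptions(precision=1,suppress=True)
for n,u,v,z,l in [("scene",380,226,150,"can"),("wrist",229,28,150,"can"),("scene",357.8,261.6,145,"bar"),("wrist",400,77.5,145,"bar"),("wrist",371,80,143,"barL"),("wrist",429,75,143,"barR"),("wrist",406,254,141,"hinge"),("scene",402,272.5,122,"lev end"),
 ("scene",140,163.75,28,"t1"),("scene",193,173.25,28,"t2"),("scene",93,232.5,28,"t3"),("scene",152.5,246.25,28,"t4"),
 ("scene",85+312/4,150+72/4,72,"tin"),("scene",276,220,150,"can2"),("scene",232,208,150,"can3"),("wrist",285,196,86,"elbow")]:
    print(l,at_z(n,u,v,z))
t=np.mean([at_z("scene",u,v,28) for u,v in [(140,163.75),(193,173.25),(93,232.5),(152.5,246.25)]],0);print("tray",t)
```

```text
can [495.8 137.1 150. ]
can [495.1 135.3 150. ]
bar [598.9 109.7 145. ]
bar [597.  109.4 145. ]
barL [579.5 108.3 143. ]
barR [615.2 111.2 143. ]
hinge [608.4  -5.1 141. ]
lev end [586.4 200.  122. ]
t1 [ 311.9 -514.6   28. ]
t2 [ 312.9 -368.5   28. ]
t3 [ 562.9 -519.5   28. ]
t4 [ 569.3 -368.2   28. ]
tin [ 357.3 -423.4   72. ]
can2 [531.9 -79.9 150. ]
can3 [ 520.5 -181.5  150. ]
elbow [518.1  28.1  86. ]
tray [ 439.2 -442.7   28. ]
```

Two cameras agree within 2 mm. The can is at (495.5,136) and the hinge-to-bar length comes out at 115 mm against the nominal 114. The station is turned about 0.095 rad, the stem is at about (604.8,32.7), and the tray space is at about (499,-443). Next I move over the can and descend.

Emit:
apply_moves(plan=[{"claw": 93,"dp": [-13.5,34,0],"yaw": 0},{"claw": 93,"dp": [-13.5,34,0],"yaw": 0},{"claw": 93,"dp": [-13.5,34,0],"yaw": 0},{"claw": 93,"dp": [-13.5,34,0],"yaw": 0},{"claw": 93,"dp": [0,0,-20],"yaw": 0},{"claw": 93,"dp": [0,0,0],"yaw": 0},{"claw": 93,"dp": [0,0,0],"yaw": 0}])

```text
clock: 0.73
position: [495.6, 135.9, 198.2]
orientation: [-2.22, -2.221, 0.003]
wrist_force: [0.1, 0.5, 0.6]
grip_width: 93.0
grasp_force: 0.0
```

Emit:
apply_moves(plan=[{"claw": 93,"dp": [0,0,-30],"yaw": 0},{"claw": 93,"dp": [0,0,-30],"yaw": 0},{"claw": 93,"dp": [0,0,-30],"yaw": 0},{"claw": 93,"dp": [0,0,-25],"yaw": 0},{"claw": 93,"dp": [0,0,-7],"yaw": 0},{"claw": 93,"dp": [0,0,0],"yaw": 0},{"claw": 93,"dp": [0,0,0],"yaw": 0}])

```text
clock: 1.32
position: [497.0, 135.6, 77.8]
orientation: [2.222, 2.22, 0.001]
wrist_force: [0.5, -0.1, 1.1]
grip_width: 93.2
grasp_force: 0.0
```

Emit:
apply_moves(plan=[{"claw": 40,"dp": [0,0,0],"yaw": 0},{"claw": 40,"dp": [0,0,0],"yaw": 0},{"claw": 40,"dp": [0,0,0],"yaw": 0},{"claw": 40,"dp": [0,0,0],"yaw": 0},{"claw": 40,"dp": [0,0,0],"yaw": 0},{"claw": 40,"dp": [0,0,0],"yaw": 0},{"claw": 40,"dp": [0,0,0],"yaw": 0},{"claw": 40,"dp": [0,0,0],"yaw": 0}])

```text
clock: 1.98
position: [495.9, 136.0, 76.7]
orientation: [-2.221, -2.221, 0.0]
wrist_force: [-0.6, 0.2, 1.3]
grip_width: 51.5
grasp_force: 29.9
```

The grip reads 51.5 mm against a 52 mm can at 30 N. Next I lift and carry it.

Emit:
apply_moves(plan=[{"claw": 40,"dp": [0,0,10],"yaw": 0},{"claw": 40,"dp": [0,0,20],"yaw": 0},{"claw": 40,"dp": [0,0,25],"yaw": 0},{"claw": 40,"dp": [-10,0,25],"yaw": 0},{"claw": 40,"dp": [-20,-5,25],"yaw": 0},{"claw": 40,"dp": [-25,-15,15],"yaw": 0},{"claw": 40,"dp": [-20,-25,0],"yaw": 0},{"claw": 40,"dp": [0,-30,0],"yaw": 0}])

```text
clock: 2.65
position: [418.0, 61.2, 197.7]
orientation: [-2.219, -2.224, -0.0]
wrist_force: [2.9, -0.3, -2.3]
grip_width: 51.5
grasp_force: 29.9
```

Emit:
apply_moves(plan=[{"claw": 40,"dp": [0,-32,0],"yaw": 0},{"claw": 40,"dp": [0,-32,0],"yaw": 0},{"claw": 40,"dp": [0,-32,0],"yaw": 0},{"claw": 40,"dp": [0,-32,0],"yaw": 0},{"claw": 40,"dp": [0,-32,0],"yaw": 0},{"claw": 40,"dp": [0,-32,0],"yaw": 0},{"claw": 40,"dp": [0,-32,0],"yaw": 0},{"claw": 40,"dp": [0,-32,0],"yaw": 0}])

```text
clock: 3.32
position: [420.5, -196.5, 197.2]
orientation: [2.222, 2.221, 0.0]
wrist_force: [0.7, 0.1, -2.9]
grip_width: 51.6
grasp_force: 29.9
```

Emit:
apply_moves(plan=[{"claw": 40,"dp": [0,-32,0],"yaw": 0},{"claw": 40,"dp": [0,-32,0],"yaw": 0},{"claw": 40,"dp": [15,-32,0],"yaw": 0},{"claw": 40,"dp": [25,-32,0],"yaw": 0},{"claw": 40,"dp": [25,-32,0],"yaw": 0},{"claw": 40,"dp": [14,-20,0],"yaw": 0},{"claw": 40,"dp": [0,-10,0],"yaw": 0},{"claw": 40,"dp": [0,0,0],"yaw": 0}])

```text
clock: 3.98
position: [499.7, -386.3, 196.2]
orientation: [-2.222, -2.22, 0.001]
wrist_force: [0.5, -0.2, -3.2]
grip_width: 51.2
grasp_force: 29.9
```

Run:
```python
from h import *
s=camera("scene"); st=manip.state(); print(st["position"],st["grip_width"],st["grasp_force"],st["wrist_force"])
sd=camera("side")
cv2.imwrite("pics/m1.png",np.hstack([cv2.resize(s[80:280,60:260],(400,400)),cv2.resize(sd[230:470,260:500],(400,400))]))
```

```text
[ 499.3596073  -384.96981307  196.29506146] 51.725993526473374 29.897562051191926 [ 0.03438201  0.47826187 -3.12646104]
```

View pics/m1.png

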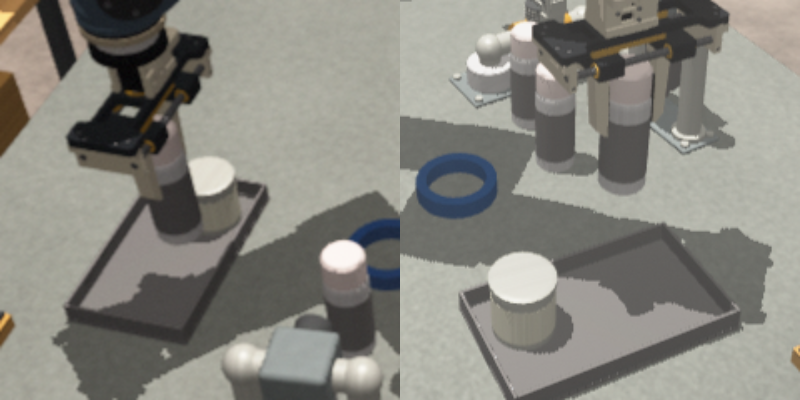

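The can hangs upright in the fingers, about 60 mm short of the tray space in y, and the tray and tin are undisturbed. I'll move over the space and lower it. The TCP should end at about 81 mm, since the floor is 4 mm higher than the bench.

Emit:
apply_moves(plan=[{"claw": 40,"dp": [0,-28,0],"yaw": 0},{"claw": 40,"dp": [0,-29,0],"yaw": 0},{"claw": 40,"dp": [0,0,-20],"yaw": 0},{"claw": 40,"dp": [0,0,-30],"yaw": 0},{"claw": 40,"dp": [0,0,-30],"yaw": 0},{"claw": 40,"dp": [0,0,-20],"yaw": 0},{"claw": 40,"dp": [0,0,-8],"yaw": 0},{"claw": 40,"dp": [0,0,0],"yaw": 0}])

```text
clock: 4.75
position: [499.1, -440.4, 87.4]
orientation: [-2.219, -2.22, -0.0]
wrist_force: [-0.5, 0.6, -1.7]
grip_width: 51.4
grasp_force: 29.9
```

Emit:
apply_moves(plan=[{"claw": 40,"dp": [0,0,-3],"yaw": 0},{"claw": 40,"dp": [0,0,-3],"yaw": 0},{"claw": 40,"dp": [0,0,-1.5],"yaw": 0},{"claw": 40,"dp": [0,0,0],"yaw": 0},{"claw": 40,"dp": [0,0,0],"yaw": 0}])

```text
clock: 5.17
position: [500.1, -442.1, 81.7]
orientation: [2.221, 2.221, -0.0]
wrist_force: [0.4, 0.4, -3.3]
grip_width: 51.2
grasp_force: 29.9
```

Emit:
apply_moves(plan=[{"claw": 40,"dp": [0,0,-0.7],"yaw": 0},{"claw": 40,"dp": [0,0,-0.7],"yaw": 0},{"claw": 40,"dp": [0,0,0],"yaw": 0},{"claw": 40,"dp": [0,0,0],"yaw": 0}])

```text
clock: 5.5
position: [500.2, -442.4, 80.6]
orientation: [2.221, 2.221, -0.0]
wrist_force: [-2.1, 0.2, 6.0]
grip_width: 51.9
grasp_force: 29.9
```

The can is on the floor, with the force flipped to +6 N. I'll release it and rise.

Emit:
apply_moves(plan=[{"claw": 58,"dp": [0,0,0],"yaw": 0},{"claw": 70,"dp": [0,0,0],"yaw": 0},{"claw": 93,"dp": [0,0,0],"yaw": 0},{"claw": 93,"dp": [0,0,0],"yaw": 0},{"claw": 93,"dp": [0,0,0],"yaw": 0},{"claw": 93,"dp": [0,0,0],"yaw": 0}])

```text
clock: 6.0
position: [500.0, -441.9, 79.7]
orientation: [-2.221, -2.221, -0.0]
wrist_force: [-0.2, -0.2, 0.0]
grip_width: 87.0
grasp_force: 0.0
```

Emit:
apply_moves(plan=[{"claw": 93,"dp": [0,0,20],"yaw": 0},{"claw": 93,"dp": [0,0,35],"yaw": 0},{"claw": 93,"dp": [0,0,35],"yaw": 0},{"claw": 93,"dp": [0,0,40],"yaw": 0},{"claw": 93,"dp": [0,0,40],"yaw": 0},{"claw": 93,"dp": [0,30,30],"yaw": 0},{"claw": 93,"dp": [0,40,0],"yaw": 0},{"claw": 93,"dp": [0,40,0],"yaw": 0}])

```text
clock: 6.67
position: [500.1, -332.1, 281.0]
orientation: [2.221, 2.217, 0.001]
wrist_force: [0.9, 0.4, -0.4]
grip_width: 92.9
grasp_force: 0.0
```

Run:
```python
from h import *
s=camera("scene"); st=manip.state(); print(st["position"],st["grip_width"])
sd=camera("side")
cv2.imwrite("pics/m2.png",np.hstack([cv2.resize(s[100:300,60:260],(400,400)),cv2.resize(sd[180:470,240:530],(400,400))]))
```

```text
[ 500.06611711 -325.42562699  280.24814511] 92.87491003580782
```

View pics/m2.png

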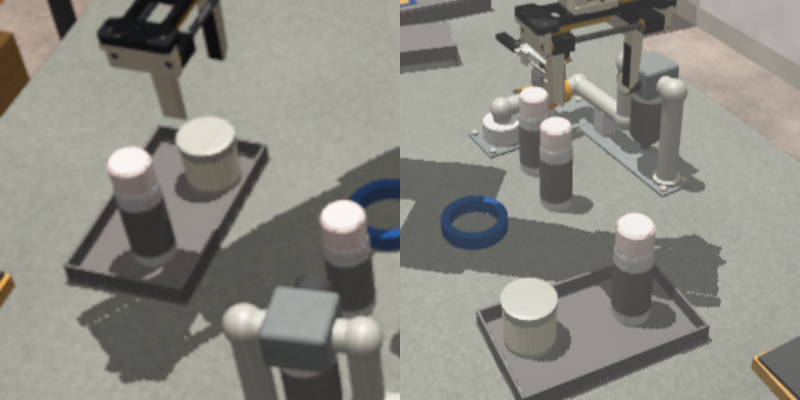

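The can stands upright in the empty end, clear of the tin. Next I go above the catch bar at (597.5,109.5,141) with a yaw of +0.095.

Emit:
apply_moves(plan=[{"claw": 93,"dp": [9,38,0],"yaw": 0.02},{"claw": 93,"dp": [9,38,0],"yaw": 0.02},{"claw": 93,"dp": [9,38,0],"yaw": 0.02},{"claw": 93,"dp": [9,38,0],"yaw": 0.02},{"claw": 93,"dp": [9,38,0],"yaw": 0.015},{"claw": 93,"dp": [9,38,0],"yaw": 0},{"claw": 93,"dp": [9,38,0],"yaw": 0},{"claw": 93,"dp": [9,38,0],"yaw": 0}])

```text
clock: 7.43
position: [572.3, -27.0, 279.2]
orientation: [2.114, 2.324, 0.0]
wrist_force: [0.1, -0.4, 1.3]
grip_width: 93.2
grasp_force: 0.0
```

Emit:
apply_moves(plan=[{"claw": 93,"dp": [9,38,0],"yaw": 0},{"claw": 93,"dp": [9,38,0],"yaw": 0},{"claw": 93,"dp": [8,30,0],"yaw": 0},{"claw": 93,"dp": [0,0,0],"yaw": 0},{"claw": 93,"dp": [0,0,0],"yaw": 0}])

```text
clock: 7.85
position: [598.3, 78.4, 278.8]
orientation: [-2.111, -2.327, 0.001]
wrist_force: [-0.3, -0.2, -0.4]
grip_width: 92.7
grasp_force: 0.0
```

Run:
```python
from h import *
np.set_printoptions(precision=2,suppress=True)
st=manip.state(); w=camera("wrist")
cv2.imwrite("pics/w2.png",w); print(st["position"],st["orientation"])
for p in [(597.5,109.5,141),(608.4,-5,141),(604.8,32.7,125)]: print(proj("wrist",p,st))
import pickle; pickle.dump(st,open("st.pkl","wb"))
```

```text
[598.25  78.44 278.76] [-2.11 -2.33  0.  ]
[325.81 191.53]
[325.27 315.65]
[325.32 271.17]
```

View pics/w2.png

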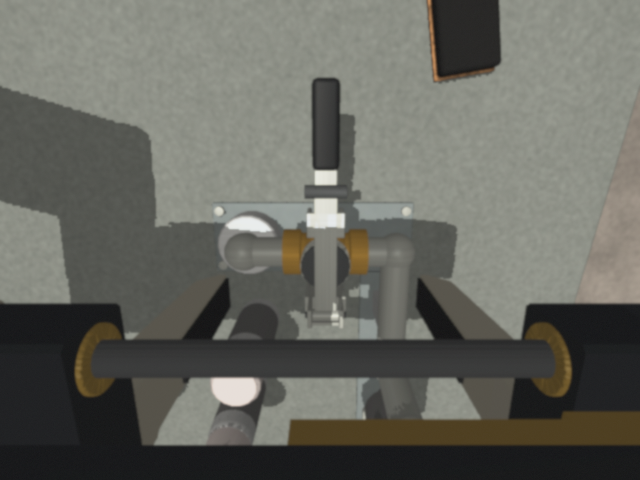

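The bar is at wrist (326,191) and the hinge pin at (325,316), both within 1 px of prediction. I'll go in and pinch the bar.

Emit:
apply_moves(plan=[{"claw": 93,"dp": [-0.8,31,-10],"yaw": 0},{"claw": 93,"dp": [0,0,-35],"yaw": 0},{"claw": 93,"dp": [0,0,-35],"yaw": 0},{"claw": 93,"dp": [0,0,-35],"yaw": 0},{"claw": 93,"dp": [0,0,-28],"yaw": 0},{"claw": 93,"dp": [0,0,-10],"yaw": 0},{"claw": 93,"dp": [0,0,0],"yaw": 0},{"claw": 93,"dp": [0,0,0],"yaw": 0}])

```text
clock: 8.57
position: [597.8, 107.7, 127.3]
orientation: [2.114, 2.323, 0.001]
wrist_force: [0.5, 0.1, -0.1]
grip_width: 93.0
grasp_force: 0.0
```

Emit:
apply_moves(plan=[{"claw": 20,"dp": [0,0,0],"yaw": 0},{"claw": 20,"dp": [0,0,0],"yaw": 0},{"claw": 20,"dp": [0,0,0],"yaw": 0},{"claw": 20,"dp": [0,0,0],"yaw": 0},{"claw": 20,"dp": [0,0,0],"yaw": 0},{"claw": 20,"dp": [0,0,0],"yaw": 0},{"claw": 20,"dp": [0,0,0],"yaw": 0},{"claw": 20,"dp": [0,0,0],"yaw": 0}])

```text
clock: 9.23
position: [597.2, 108.5, 126.2]
orientation: [2.113, 2.324, -0.0]
wrist_force: [0.0, -0.4, -0.2]
grip_width: 44.1
grasp_force: 0.0
```

Emit:
apply_moves(plan=[{"claw": 20,"dp": [0,0,0],"yaw": 0},{"claw": 20,"dp": [0,0,0],"yaw": 0},{"claw": 20,"dp": [0,0,0],"yaw": 0},{"claw": 20,"dp": [0,0,0],"yaw": 0}])

```text
clock: 9.57
position: [597.4, 108.5, 126.2]
orientation: [2.113, 2.324, 0.001]
wrist_force: [2.5, 0.6, -1.0]
grip_width: 35.6
grasp_force: 30.0
```

Run:
```python
import numpy as np
from plant import manip
st=manip.state();print(st["position"],st["grip_width"],st["grasp_force"],st["wrist_force"])
a=0.095;yd=np.array([-np.sin(a),np.cos(a)])
th=np.linspace(0,2.05,24)
p=np.c_[np.outer(114*np.cos(th),yd),114*np.sin(th)]
print(np.round(np.diff(p,axis=0),1).tolist())
```

```text
[597.38483313 108.54618269 126.23429488] 35.59747273489198 29.99907821416855 [ 2.47038728  0.55016308 -1.0241647 ]
[[0.0, -0.5, 10.1], [0.1, -1.3, 10.1], [0.2, -2.2, 9.9], [0.3, -3.1, 9.7], [0.4, -3.9, 9.4], [0.5, -4.8, 9.0], [0.5, -5.5, 8.5], [0.6, -6.3, 8.0], [0.7, -6.9, 7.4], [0.7, -7.6, 6.7], [0.8, -8.1, 6.0], [0.8, -8.6, 5.3], [0.9, -9.1, 4.5], [0.9, -9.4, 3.6], [0.9, -9.7, 2.8], [0.9, -9.9, 1.9], [1.0, -10.1, 1.0], [1.0, -10.1, 0.1], [1.0, -10.1, -0.8], [1.0, -10.0, -1.7], [0.9, -9.8, -2.6], [0.9, -9.5, -3.4], [0.9, -9.2, -4.3]]
```

The grip reads 35.6 mm at 30 N against the 36 mm bar. I'll swing the first part of the arc and watch the force.

Emit:
apply_moves(plan=[{"claw": 20,"dp": [0,-0.5,10.1],"yaw": 0},{"claw": 20,"dp": [0.1,-1.3,10.1],"yaw": 0},{"claw": 20,"dp": [0.2,-2.2,9.9],"yaw": 0},{"claw": 20,"dp": [0.3,-3.1,9.7],"yaw": 0},{"claw": 20,"dp": [0.4,-3.9,9.4],"yaw": 0},{"claw": 20,"dp": [0.5,-4.8,9],"yaw": 0},{"claw": 20,"dp": [0.5,-5.5,8.5],"yaw": 0},{"claw": 20,"dp": [0,0,0],"yaw": 0}])

```text
clock: 10.23
position: [599.6, 86.2, 194.7]
orientation: [2.114, 2.323, 0.001]
wrist_force: [3.0, 2.4, 0.1]
grip_width: 35.6
grasp_force: 30.0
```

Emit:
apply_moves(plan=[{"claw": 20,"dp": [0.6,-6.3,8],"yaw": 0},{"claw": 20,"dp": [0.7,-6.9,7.4],"yaw": 0},{"claw": 20,"dp": [0.7,-7.6,6.7],"yaw": 0},{"claw": 20,"dp": [0.8,-8.1,6],"yaw": 0},{"claw": 20,"dp": [0.8,-8.6,5.3],"yaw": 0},{"claw": 20,"dp": [0.9,-9.1,4.5],"yaw": 0},{"claw": 20,"dp": [0.9,-9.4,3.6],"yaw": 0},{"claw": 20,"dp": [0,0,0],"yaw": 0}])

```text
clock: 10.9
position: [604.9, 30.3, 235.1]
orientation: [2.114, 2.323, 0.002]
wrist_force: [3.4, 2.5, 2.4]
grip_width: 35.5
grasp_force: 30.0
```

Forces are low and the bar is following, so I'll finish the arc.

Emit:
apply_moves(plan=[{"claw": 20,"dp": [0.9,-9.7,2.8],"yaw": 0},{"claw": 20,"dp": [0.9,-9.9,1.9],"yaw": 0},{"claw": 20,"dp": [1,-10.1,1],"yaw": 0},{"claw": 20,"dp": [1,-10.1,0.1],"yaw": 0},{"claw": 20,"dp": [1,-10.1,-0.8],"yaw": 0},{"claw": 20,"dp": [1,-10,-1.7],"yaw": 0},{"claw": 20,"dp": [0.9,-9.8,-2.6],"yaw": 0},{"claw": 20,"dp": [0,0,0],"yaw": 0}])

```text
clock: 11.57
position: [611.7, -40.6, 235.0]
orientation: [2.114, 2.322, 0.0]
wrist_force: [5.2, -0.2, 6.3]
grip_width: 35.4
grasp_force: 30.0
```

Emit:
apply_moves(plan=[{"claw": 20,"dp": [0.9,-9.5,-3.4],"yaw": 0},{"claw": 20,"dp": [0.9,-9.2,-4.3],"yaw": 0},{"claw": 20,"dp": [0,0,0],"yaw": 0},{"claw": 20,"dp": [0,0,0],"yaw": 0}])

```text
clock: 11.9
position: [613.5, -58.6, 227.3]
orientation: [2.114, 2.322, -0.0]
wrist_force: [4.8, -2.1, 5.7]
grip_width: 35.3
grasp_force: 30.0
```

The catch angle is about 2.06, past the drop-over point at 1.75. I'll release it, rise, and go above the sleeve at about (592.5,162).

Emit:
apply_moves(plan=[{"claw": 50,"dp": [0,0,0],"yaw": 0},{"claw": 70,"dp": [0,0,0],"yaw": 0},{"claw": 70,"dp": [0,0,0],"yaw": 0},{"claw": 70,"dp": [0,0,10],"yaw": 0},{"claw": 70,"dp": [0,0,25],"yaw": 0},{"claw": 70,"dp": [0,0,25],"yaw": 0},{"claw": 70,"dp": [-2,20,0],"yaw": 0},{"claw": 70,"dp": [-3,35,0],"yaw": 0}])

```text
clock: 12.57
position: [608.5, -3.9, 289.4]
orientation: [2.115, 2.319, 0.001]
wrist_force: [0.7, 0.1, -0.2]
grip_width: 69.9
grasp_force: 0.0
```

Emit:
apply_moves(plan=[{"claw": 70,"dp": [-4,40,0],"yaw": 0},{"claw": 70,"dp": [-4,40,0],"yaw": 0},{"claw": 70,"dp": [-4,40,0],"yaw": 0},{"claw": 70,"dp": [-4,40,0],"yaw": 0},{"claw": 70,"dp": [0,5,0],"yaw": 0},{"claw": 70,"dp": [0,0,0],"yaw": 0},{"claw": 70,"dp": [0,0,0],"yaw": 0}])

```text
clock: 13.15
position: [592.0, 162.4, 287.6]
orientation: [2.112, 2.325, -0.001]
wrist_force: [0.3, -0.4, 0.6]
grip_width: 70.1
grasp_force: 0.0
```

Run:
```python
from h import *
st=manip.state(); w=camera("wrist"); sd=camera("side"); sc=camera("scene")
print(st["position"],st["orientation"])
for p in [(592.5,162.1,129),(588.8,200,129)]: print(proj("wrist",p,st))
cv2.imwrite("pics/f1.png",np.hstack([cv2.resize(w,(400,300)),cv2.resize(sd[170:320,250:450],(400,300))]))
cv2.imwrite("pics/f1s.png",sc)
```

```text
[592.00934919 162.3783889  287.60211231] [ 2.11249015e+00  2.32506314e+00 -8.85520781e-04]
[323.59514472 222.45425055]
[323.54466189 180.83646419]
```

View pics/f1.png

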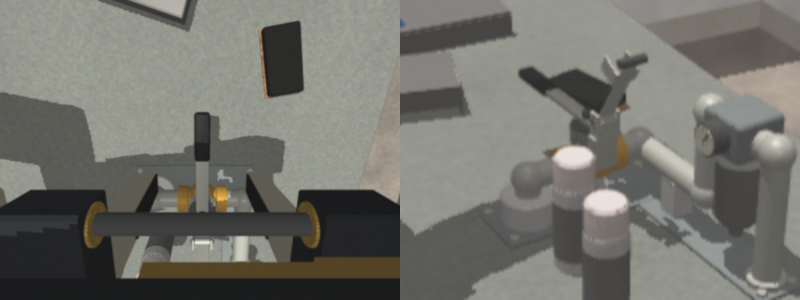

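The side view shows the catch leaning back past vertical on its stop, and the lever is free. The sleeve is at full-size wrist (323,219) with its end at (323,181), matching prediction. I'll descend to TCP z of about 107 and grip.

Emit:
apply_moves(plan=[{"claw": 70,"dp": [0,0,-35],"yaw": 0},{"claw": 70,"dp": [0,0,-38],"yaw": 0},{"claw": 70,"dp": [0,0,-38],"yaw": 0},{"claw": 70,"dp": [0,0,-35],"yaw": 0},{"claw": 70,"dp": [0,0,-25],"yaw": 0},{"claw": 70,"dp": [0,0,-10],"yaw": 0},{"claw": 15,"dp": [0,0,0],"yaw": 0},{"claw": 15,"dp": [0,0,0],"yaw": 0}])

```text
clock: 13.97
position: [592.8, 162.3, 107.5]
orientation: [2.114, 2.323, 0.001]
wrist_force: [-0.0, -0.0, 0.1]
grip_width: 60.9
grasp_force: 0.0
```

Emit:
apply_moves(plan=[{"claw": 15,"dp": [0,0,0],"yaw": 0},{"claw": 15,"dp": [0,0,0],"yaw": 0},{"claw": 15,"dp": [0,0,0],"yaw": 0},{"claw": 15,"dp": [0,0,0],"yaw": 0},{"claw": 15,"dp": [0,0,0],"yaw": 0},{"claw": 15,"dp": [0,0,0],"yaw": 0},{"claw": 15,"dp": [0,0,0],"yaw": 0},{"claw": 15,"dp": [0,0,0],"yaw": 0}])

```text
clock: 14.63
position: [592.3, 162.9, 106.7]
orientation: [2.113, 2.324, 0.001]
wrist_force: [-0.3, 0.2, 3.2]
grip_width: 23.7
grasp_force: 30.0
```

Run:
```python
import numpy as np
from plant import manip
st=manip.state();print(st["position"],st["orientation"],st["grip_width"],st["grasp_force"],st["wrist_force"])
stem=np.array([604.8,32.7]);r=st["position"][:2]-stem
R=np.hypot(*r);a=np.arctan2(-r[0],r[1]);print(R,a)
th=a+np.linspace(0,1.575,22)
p=stem+R*np.c_[-np.sin(th),np.cos(th)]
print(np.round(np.diff(p,axis=0),1).tolist(),1.575/21); print(p[[7,14,21]])
```

```text
[592.331439   162.85144765 106.74387248] [2.11318852e+00 2.32411769e+00 8.49386098e-04] 23.73457316135432 30.00039517879486 [-0.31440921  0.2219436   3.19460441]
130.747330136065 0.09550892897942649
[[-9.7, -1.3], [-9.6, -2.0], [-9.4, -2.7], [-9.2, -3.4], [-8.9, -4.1], [-8.6, -4.8], [-8.2, -5.4], [-7.8, -6.0], [-7.3, -6.6], [-6.8, -7.1], [-6.2, -7.6], [-5.6, -8.0], [-5.0, -8.4], [-4.4, -8.8], [-3.7, -9.1], [-3.0, -9.3], [-2.3, -9.5], [-1.6, -9.7], [-0.9, -9.8], [-0.1, -9.8], [0.6, -9.8]] 0.075
[[528.77705751 139.07375876]
 [485.69961651  86.64407279]
 [474.7021159   19.68443662]]
```

The grip reads 23.7 mm at 30 N against the 24 mm sleeve. I'll pull the lever round its arc, turning the tool with it.

Emit:
apply_moves(plan=[{"claw": 15,"dp": [-9.7,-1.3,0],"yaw": 0.075},{"claw": 15,"dp": [-9.6,-2,0],"yaw": 0.075},{"claw": 15,"dp": [-9.4,-2.7,0],"yaw": 0.075},{"claw": 15,"dp": [-9.2,-3.4,0],"yaw": 0.075},{"claw": 15,"dp": [-8.9,-4.1,0],"yaw": 0.075},{"claw": 15,"dp": [-8.6,-4.8,0],"yaw": 0.075},{"claw": 15,"dp": [-8.2,-5.4,0],"yaw": 0.075},{"claw": 15,"dp": [0,0,0],"yaw": 0}])

```text
clock: 15.3
position: [528.8, 138.7, 106.9]
orientation: [1.43, 2.794, 0.002]
wrist_force: [7.0, 3.2, -4.3]
grip_width: 23.6
grasp_force: 30.0
```

Emit:
apply_moves(plan=[{"claw": 15,"dp": [-7.8,-6,0],"yaw": 0.075},{"claw": 15,"dp": [-7.3,-6.6,0],"yaw": 0.075},{"claw": 15,"dp": [-6.8,-7.1,0],"yaw": 0.075},{"claw": 15,"dp": [-6.2,-7.6,0],"yaw": 0.075},{"claw": 15,"dp": [-5.6,-8,0],"yaw": 0.075},{"claw": 15,"dp": [-5,-8.4,0],"yaw": 0.075},{"claw": 15,"dp": [-4.4,-8.8,0],"yaw": 0.075},{"claw": 15,"dp": [0,0,0],"yaw": 0}])

```text
clock: 15.97
position: [486.8, 86.3, 106.8]
orientation: [0.657, 3.068, 0.003]
wrist_force: [8.9, 7.4, -6.2]
grip_width: 23.8
grasp_force: 30.1
```

It is tracking the arc with low forces, so I'll take the last third.

Emit:
apply_moves(plan=[{"claw": 15,"dp": [-3.7,-9.1,0],"yaw": 0.075},{"claw": 15,"dp": [-3,-9.3,0],"yaw": 0.075},{"claw": 15,"dp": [-2.3,-9.5,0],"yaw": 0.075},{"claw": 15,"dp": [-1.6,-9.7,0],"yaw": 0.075},{"claw": 15,"dp": [-0.9,-9.8,0],"yaw": 0.075},{"claw": 15,"dp": [-0.1,-9.8,0],"yaw": 0.075},{"claw": 15,"dp": [0.6,-9.8,0],"yaw": 0.075},{"claw": 15,"dp": [0,0,0],"yaw": 0}])

```text
clock: 16.63
position: [476.6, 21.8, 106.8]
orientation: [-0.157, 3.132, 0.009]
wrist_force: [11.6, 25.7, -5.6]
grip_width: 23.4
grasp_force: 30.0
```

Emit:
apply_moves(plan=[{"claw": 15,"dp": [0.2,-1.5,0],"yaw": 0.01},{"claw": 15,"dp": [0,0,0],"yaw": 0},{"claw": 15,"dp": [0,0,0],"yaw": 0}])

```text
clock: 16.88
position: [476.7, 21.4, 106.8]
orientation: [-0.167, 3.132, 0.009]
wrist_force: [11.9, 31.6, -5.8]
grip_width: 23.9
grasp_force: 30.0
```

The lever angle is about 1.563. The tangential force rose from 9 to 32 N and the tool moved only 0.4 mm for a 1.5 mm command, so it is against the open stop. I'll use my last picture to confirm.

Run:
```python
from h import *
s=camera("scene"); sd=camera("side"); st=manip.state(); print(st["position"],st["orientation"],st["grip_width"],st["wrist_force"],st["clock"])
cv2.imwrite("pics/end.png",np.hstack([cv2.resize(s[130:400,90:450],(400,300)),cv2.resize(sd[170:470,200:600],(400,300))]))
```

```text
[476.71293837  21.43554295 106.83455921] [-0.1667671   3.13165993  0.00857946] 23.65535257239727 [11.62812874 31.79803888 -4.29138741] 16.9833
```

View pics/end.png

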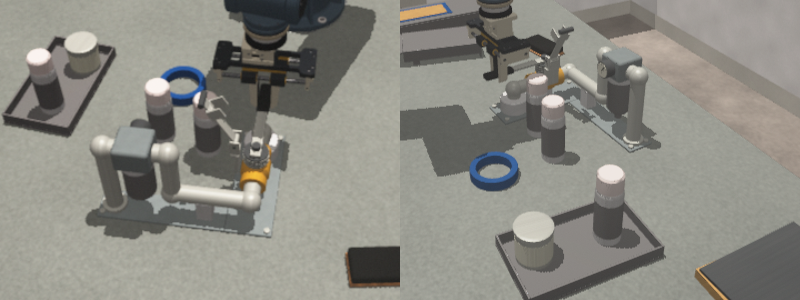

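The picture shows the can upright in the tray's empty end at (45,85) in the left half, the catch leaning back at (215,110), and the gripper holding the lever in line with the pipe at (262,110). The bystanders in view have not moved. I'll hand in.

```bash
python3 -c "
from plant import manip
print(manip.hand_in())"
```

```text
the job is handed in; nothing more can be done
None
```

The job is handed in: the can stands upright in the tray's empty end, the catch is over on its back stop, and the gripper is holding the lever against its open stop at about 17 s on the clock; no verdict came back.

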